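# Open the descaler bottle with the push-and-turn cap

## Robot

A 6-joint arm with a two-finger parallel gripper is mounted at the origin on the work surface. World frame = base frame: x ahead of the robot, y to its left, z up, the work surface at z = 0. Lengths are in mm, angles in rad, forces in N, time in s.
With the tool pointing down it reaches from about 400 to 925 mm from the base axis. Payload 12.5 kg.
Tool frame: the origin (TCP) lies midway between the tips of the shut fingers; the grasp point (between the pads) lies 19 mm behind it; z points along the fingers, y is the direction in which the jaws open and shut (so a half turn about z gives the same grasp; the last joint's range is limited). The gripper opens to 95 mm and grips with 3 to 60 N. Pads are 20 mm wide; open, the fingers measure 119 mm over their backs; the gripper's body (75 mm by 180 mm) begins 59 mm behind the grasp point.
Start: joints at [1.23, 0.491, 1.559, -0, 1.092, -0.106], TCP at [145.388, 607.876, 183.261] pointing down, gripper open.
Joint ranges: [-3.1, 3.1], [-0.84, 2.19], [0.05, 2.79], [-1.13, 4.28], [0.06, 2.93], [-2.69, 2.69]. Speed limits (rad/s): [2.22, 2.22, 2.79, 3.14, 3.14, 3.14].

## Interface

Orientations are given as [roll, pitch, yaw] about the fixed x, y, z axes, in that order (R = Rz(yaw) Ry(pitch) Rx(roll)).
In Python, from cell import * gives the robot as it stands. The module is installed in compiled form; this text tells all that it offers.
- The arm moves only by the tool carry_out, never from a script. Its argument "moves" is a list of rows, each an object of numbers: "dx", "dy", "dz": the shift along the tool's x, y, z in m; "twist": the turn about the tool's z in degrees. A call has 1 to 5 rows; each row is the pose to reach, as a shift and turn from the pose commanded when the call began, along the tool's axes at that moment; what a row does not reach only later rows make up. A row lasts 1/10 s, in which the tool goes at most 50 mm and 8.59 degrees, less where a joint would pass 70% of its speed; a pose out of reach is approached as far as the arm can. A call with a gripper value outside its range is refused whole. "grip" is the finger opening in m, from 0 to 0.0951, set as the call begins (left out, the last holds). The fingers move at their own pace and stop on an object; the grip force is fixed at half the most. Time passes only in rows, so rows that repeat a pose let the fingers close. It gives the time, the measured TCP pose, the force and the opening at its end, in the units of the state.
- state(): the state, without advancing time (a new reading comes with each control period).
- read_camera(name): name is "scene" or "top" or "wrist"; returns (picture, depth): 400x640x3 uint8, red, green, blue; 400x640 float32, mm along the optical axis (not along the pixel's ray), 0 where there is no reading.
- camera_info(name): a dict with "mtx" (3x3 intrinsics, pixels), "dist_coeffs" ([k1, k2, p1, p2, k3] as OpenCV has them; the pictures are not rectified), "R" (3x3) and "t" (3): a world point X has camera coordinates R X + t. Camera axes: x right, y down, z forward; pixel columns grow to the right and rows downward; lengths in mm; the calibration is good to about 2 mm. A picture is of the moment at which its call begins: read the wrist's pose just before it. camera_info takes no time and is no camera call; for the wrist camera it gives the pose at the moment of the call.
- job_done(): hands the job in, once; it reports no verdict.
The state is a dict: "t": time; "joints": joint angles; "qvel": joint speeds; "tau": joint torques, N m; "eef_pos": TCP position; "tcp_rot": TCP orientation; "ft_force": force on the tool from outside, world axes, zero at the start; "moment": the same for the moment, N m; "opening": opening from 0.0 (shut) to 1.0 (fully open).
Only numpy, scipy, OpenCV 4.12 (cv2) and the standard library are available. Lean on these libraries where they do the work, as an engineer would, in place of code of your own. Each camera call takes 0.05 s, during which the arm holds its last target. There are 200 camera calls.

## Task

The descaler bottle stands loaded in its steel stand: first swing the hold-down bar fully down onto the bottle's shoulder, then press the red safety cap firmly down, twist it counterclockwise while pressed until it comes free, and lift it straight up. Finish while still holding the cap level in the gripper, about 8 cm above the neck and straight over it; do not put it down or let go. The bottle stays seated in the stand, the bar stays down, and everything else on the counter is left where it is.

Things in the scene. Friction and masses are not known exactly. Their poses are not given: they have to be found in the camera images.
- stand: Fixed steel bottle stand: base plate 130 x 190 x 5 mm, in its middle a square well (inside 78 mm, walls to 45 mm high). Origin at the centre of the plate's underside, on the counter; z up. A forked post (27 x 22 mm, 130 mm high) at x -32, y -67 mm carries the hold-down bar, which lies along +y over the -x side of the bottle.
- clamp (a joint): Hold-down bar; angle in rad, 0 = fully down on its stop (bar level, 1 mm over the bottle's shoulder), larger = raised; starts at 0.5 to 1.0. Stays where left: hinge friction 0.5 N m (about 4 N at the paddle). Bar 10 x 10 mm, 167 mm from hinge to end; its outer 50 mm is a green paddle 24 mm wide, 10 mm thick, overhanging the well.
- clamp_hinge (a point): Point on the bar's hinge axis, which runs along the stand's x; at stand x -32, y -65, z 121 mm. When down the bar runs from here towards the stand's +y.
- clamp_paddle (a point): Middle of the green paddle's upper face, 142 mm from the hinge axis along the bar and 5 mm above the bar's mid-plane.
- bottle: White square plastic bottle with blue labels, 0.4 to 0.75 kg, loose in the well with 1 mm play each side: it cannot turn but could be lifted out. Origin at the centre of its underside (5 mm above the counter when seated), z up. Body 76 x 76 x 110 mm with a flat shoulder, a short cone, then a neck of 30 mm diameter up to 160.5 mm.
- neck_top (a point): Centre of the top of the sprung grey stopper in the neck, 167 mm above the bottle's origin (this point does not move with the stopper).
- stopper (a joint): Sprung stopper in the neck that bears up against the cap: m pressed down, 0 = up, about 0.0065 when the cap is pressed fully home. Spring 5 N at 0 rising to 11 N at 6.5 mm.
- cap: Red ribbed round safety cap with a white pointer on top, diameter 53 mm, 34 mm high, 45 g. Origin at the centre of its lower rim, z up, x along the pointer (along the bottle's x when locked). Closed, its rim is 138 mm above the bottle's origin. Two lugs inside form a bayonet: it cannot turn unless pressed down at least 5 mm (full stroke 6.5 mm).
- cap_top (a point): Centre of the cap's top face, 34 mm above its rim (177 mm above the counter when closed). Pressed, the cap turns counterclockwise seen from above; it is free to lift from 45 to 130 degrees of turn (70 to 75 is good), with a hard stop at about 135. No thread: it lifts straight off.
- carafe: Bystander: empty glass carafe, 110 mm wide plus handle, 150 mm high; origin at the centre of its underside.
- funnel: Bystander: stainless dosing funnel, 86 mm wide, 34 mm high; origin at the centre of its underside.
- cups: Bystander: stack of yellow plastic cups, 78 mm wide, 128 mm high; origin at the centre of its underside.
- silicone_lid: Bystander: orange silicone lid, 96 mm wide, 34 mm high with its knob; origin at the centre of its underside.
- pitcher: Bystander: steel milk pitcher, 86 mm wide plus handle, 100 mm high; origin at the centre of its underside.
Not all that is in view belongs to the job. What is shaped like the stand but pink is not meant.

How it is judged:
By the outcome, as a careful person would: the job done as asked, in the order asked, and still so for the second after the job is handed in, while the arm keeps its last pose, push and grip.
It also fails if it takes over 51 s, if anything falls off the work surface, if the arm or the gripper's body presses on something with over 40 N, if the wrist force passes 120 N, or if a joint passes its speed limit or range.

## Working session

There is one attempt and no reset: what is moved stays moved. The work goes in short steps, Python scripts to look and compute and a tool call to move; the robot and the scene stay as the last step left them, time stands still between calls to the robot, and variables do not carry over. Pictures are saved under pics/ and viewed, about 8 in all and at most 12, crops included, and the job is handed in when it is done.

Besides the shell and the picture viewer there is one more tool, called after "Emit:" as name(argument=value, ...) on one line, values as JSON. carry_out: Moves the arm, as the interface text tells. Its arguments: {"type":"object","properties":{"moves":{"type":"array","items":{"type":"object","properties":{"dx":{"type":"number"},"dy":{"type":"number"},"dz":{"type":"number"},"twist":{"type":"number"}}}},"grip":{"type":"number"}},"required":["moves"]}

```bash
mkdir -p pics
cat > h.py <<'E'
from cell import *
import numpy as np, cv2
def cloud(name):
    ci=camera_info(name); p,d=read_camera(name)
    K=np.array(ci["mtx"],float); D=np.array(ci["dist_coeffs"],float)
    v,u=np.mgrid[0:400,0:640]
    n=cv2.undistortPoints(np.stack([u,v],-1).reshape(-1,1,2).astype(float),K,D).reshape(400,640,2)
    C=np.dstack([n*d[...,None],d])
    W=(C-np.array(ci["t"]).reshape(3))@np.array(ci["R"])
    W[d==0]=np.nan
    return p,W
def save(n,p): cv2.imwrite("pics/"+n,cv2.cvtColor(p,cv2.COLOR_RGB2BGR))
E
python3 - <<'E'
from h import *
s=state(); print(s)
for n in("scene","top"):
    p,W=cloud(n); np.savez(n+".npz",p=p,W=W); save(n+"0.png",p)
E
```

```text
{'t': 0.0, 'joints': array([ 1.23039520e+00,  4.91573196e-01,  1.55943651e+00,  5.75121053e-06,
        1.09165656e+00, -1.05578318e-01]), 'qvel': array([-1.13716318e-03, -1.07793169e-03, -7.24746819e-05,  1.05227667e-03,
       -1.33505309e-03, -8.49666417e-05]), 'tau': array([ 1.37206320e-03, -6.12667537e+01, -2.58172345e+01,  6.92666438e-02,
        4.83201316e-02, -1.32777641e-04]), 'eef_pos': array([145.29541881, 607.6105403 , 182.65773744]), 'tcp_rot': array([-3.14052556e+00, -1.18212104e-04,  2.90676712e+00]), 'ft_force': array([ 0.61546871, -0.56495236,  0.0735717 ]), 'moment': array([-0.00404799,  0.04296678,  0.0323533 ]), 'opening': 1.0022738618030451}
```

View pics/scene0.png

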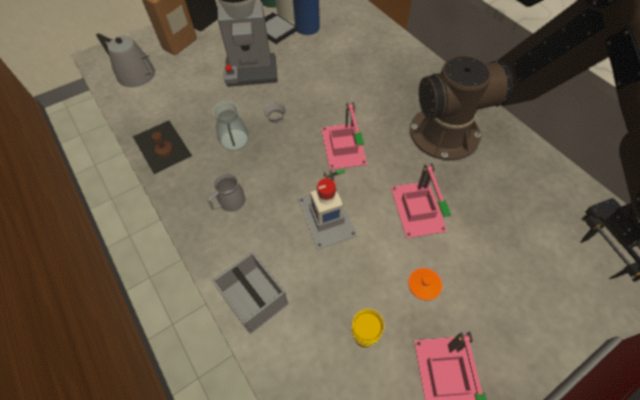

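View pics/top0.png

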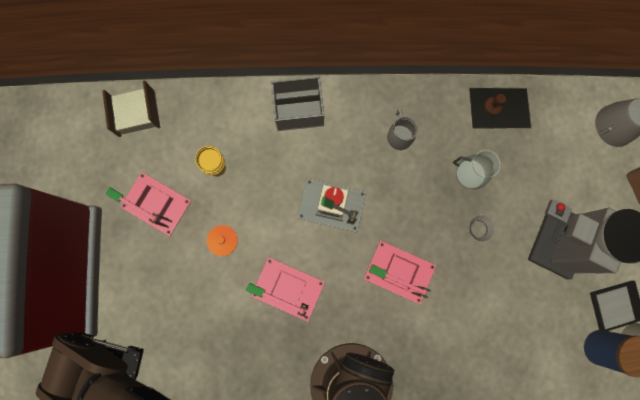

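The candidates in the top view are the grey stand with the white bottle and red cap at (333,203), and pink look-alikes at (155,203), (288,289) and (400,271). I choose the grey one. Next I'll measure it and check it in a close crop.

Run:
```python
from h import *
for n,(r0,r1,c0,c1) in dict(top=(170,240,290,375),scene=(160,250,290,365)).items():
    z=np.load(n+".npz"); p,W=z["p"],z["W"]
    q=p[r0:r1,c0:c1]; w=W[r0:r1,c0:c1]; R,G,B=[q[...,i].astype(int) for i in range(3)]
    red=(R>120)&(G<70)&(B<70); gr=(G>R+25)&(G>B+15)
    for nm,m in(("red",red),("green",gr)):
        P=w[m]; P=P[~np.isnan(P).any(1)]; print(n,nm,len(P),np.median(P,0).round(1),P.min(0).round(),P.max(0).round())
    P=w[red]; T=P[P[:,2]>170]; (cx,cy),r=cv2.minEnclosingCircle(T[:,:2].astype(np.float32)); print("captop",cx,cy,r,np.median(T[:,2]))
    z_=w[...,2]; 
    for lo,hi in((2,12),(108,122)):
        m=(z_>lo)&(z_<hi); 
        if lo==2: m=cv2.morphologyEx(m.astype(np.uint8),cv2.MORPH_OPEN,np.ones((2,2)))>0
        P=w[m]; print(lo,len(P),cv2.minAreaRect(P[:,:2].astype(np.float32)))
    if n=="top": P=w[(z_>128)&~red]; print(P[np.argsort(P[:,1])].round()[::6])
    cr=cv2.resize(cv2.cvtColor(q,cv2.COLOR_RGB2BGR),None,fx=5,fy=5,interpolation=2); cv2.imwrite(f"pics/{n}crop.png",cr)
a=cv2.imread("pics/topcrop.png");b=cv2.imread("pics/scenecrop.png");h=max(len(a),len(b))
f=lambda i:cv2.copyMakeBorder(i,0,h-len(i),0,0,0)
cv2.imwrite("pics/crops.png",np.hstack([f(a),f(b)])[:, :])
print(h,a.shape,b.shape)
```

```text
top red 179 [545.3  39.9 177.3] [522.  20. 171.] [567.  67. 183.]
top green 27 [519.   74.5 263. ] [511.  69. 258.] [529.  80. 266.]
captop 545.2411499023438 42.452842712402344 24.998065948486328 177.25967111553865
2 1369 ((nan, nan), (0.0, 0.0), 0.0)
108 273 ((536.870849609375, 25.597938537597656), (116.52882385253906, 81.09671020507812), 74.42581939697266)
[[503. -24. 129.]
 [485. -20. 131.]
 [508. -15. 132.]
 [503. -12. 129.]
 [509. -10. 129.]
 [494.  -9. 135.]
 [488.  -6. 133.]
 [496.  -3. 141.]
 [496.   0. 143.]
 [498.   4. 152.]
 [502.   7. 160.]
 [499.  13. 163.]
 [500.  16. 175.]
 [500.  19. 176.]
 [501.  21. 169.]
 [528.  23. 159.]
 [507.  25. 193.]
 [506.  28. 194.]
 [503.  31. 198.]
 [508.  34. 203.]
 [510.  36. 207.]
 [553.  37. 178.]
 [570.  39. 178.]
 [553.  40. 177.]
 [565.  42. 175.]
 [509.  42. 217.]
 [570.  45. 181.]
 [556.  45. 177.]
 [524.  48. 227.]
 [510.  48. 227.]
 [510.  50. 226.]
 [513.  53. 230.]
 [505.  53. 228.]
 [503.  56. 225.]
 [524.  56. 245.]
 [565.  59. 178.]
 [511.  59. 243.]
 [518.  61. 245.]
 [511.  61. 245.]
 [515.  64. 248.]
 [560.  64. 176.]
 [510.  67. 247.]
 [507.  67. 252.]
 [519.  69. 258.]
 [507.  69. 254.]
 [529.  72. 265.]
 [511.  72. 261.]
 [523.  74. 266.]
 [508.  75. 265.]
 [516.  77. 263.]
 [516.  80. 266.]]
scene red 215 [543.8  50.7 178.5] [492.  -5. 109.] [571.  72. 183.]
scene green 30 [521.4  76.4 262.4] [388. -77.  -1.] [533.  82. 266.]
captop 546.381591796875 45.11539077758789 27.942138671875 178.58349393415352
2 1828 ((505.90533447265625, -4.1678314208984375), (334.9256591796875, 253.97747802734375), 56.49369430541992)
108 350 ((540.164306640625, 26.33914566040039), (118.50245666503906, 81.4920654296875), 73.04681396484375)
450 (350, 425, 3) (450, 375, 3)
```

View pics/crops.png

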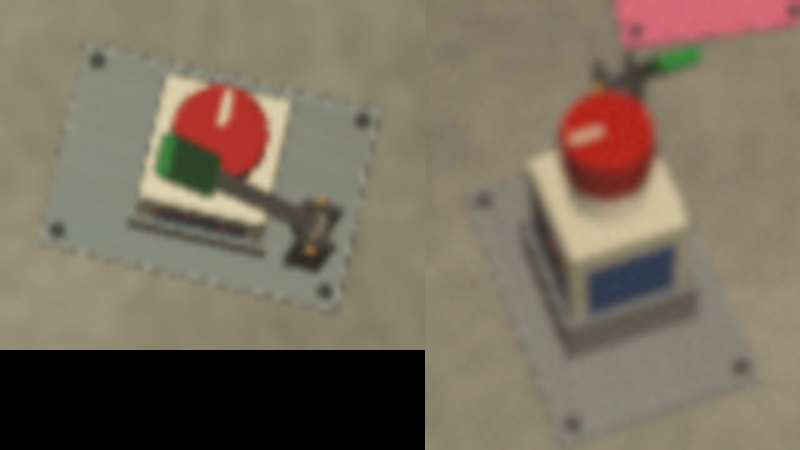

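Emit:
carry_out(moves=[{"dx": 0, "dy": 0, "dz": -0.05}, {"dx": 0, "dy": 0, "dz": -0.1}, {"dx": 0, "dy": 0, "dz": -0.14}, {"dx": -0.035, "dy": -0.035, "dz": -0.14}, {"dx": -0.07, "dy": -0.07, "dz": -0.14}], grip=0.0)

```text
schema error: expected keys dx, dy, dz, twist
```

Emit:
carry_out(moves=[{"dx": -0.035, "dy": -0.035}, {"dx": -0.07, "dy": -0.07}, {"dx": -0.105, "dy": -0.105}, {"dx": -0.14, "dy": -0.14}, {"dx": -0.175, "dy": -0.175}])

```text
schema error: expected keys dx, dy, dz, twist
```

Emit:
carry_out(moves=[{"dx": -0.035, "dy": -0.033}, {"dx": -0.07, "dy": -0.066}, {"dx": -0.105, "dy": -0.099}, {"dx": -0.14, "dy": -0.132}, {"dx": -0.17, "dy": -0.165}])

```text
schema error: expected keys dx, dy, dz, twist
```

All four keys are required.

Emit:
carry_out(moves=[{"dx": 0, "dy": 0, "dz": -0.05, "twist": 0}, {"dx": 0, "dy": 0, "dz": -0.1, "twist": 0}, {"dx": 0, "dy": 0, "dz": -0.14, "twist": 0}, {"dx": -0.035, "dy": -0.035, "dz": -0.14, "twist": 0}, {"dx": -0.07, "dy": -0.07, "dz": -0.14, "twist": 0}], grip=0.0)

```text
t: 0.6
eef_pos: [197.2, 522.9, 323.6]
tcp_rot: [3.14, 0.0, 2.909]
ft_force: [0.8, 1.1, -0.1]
opening: 0.635
```

Emit:
carry_out(moves=[{"dx": -0.035, "dy": -0.035, "dz": 0, "twist": 0}, {"dx": -0.07, "dy": -0.07, "dz": 0, "twist": 0}, {"dx": -0.105, "dy": -0.105, "dz": 0, "twist": 0}, {"dx": -0.14, "dy": -0.14, "dz": 0, "twist": 0}, {"dx": -0.175, "dy": -0.175, "dz": 0, "twist": 0}])

```text
t: 1.1
eef_pos: [327.1, 310.8, 323.2]
tcp_rot: [3.142, 0.0, 2.907]
ft_force: [0.2, 0.3, 0.3]
opening: 0.219
```

Emit:
carry_out(moves=[{"dx": -0.035, "dy": -0.033, "dz": 0, "twist": 0}, {"dx": -0.07, "dy": -0.066, "dz": 0, "twist": 0}, {"dx": -0.105, "dy": -0.099, "dz": 0, "twist": 0}, {"dx": -0.14, "dy": -0.132, "dz": 0, "twist": 0}, {"dx": -0.17, "dy": -0.165, "dz": 0, "twist": 0}])

```text
t: 1.6
eef_pos: [454.5, 110.6, 323.1]
tcp_rot: [3.142, -0.0, 2.906]
ft_force: [2.1, 1.0, -0.4]
opening: 0.011
```

Emit:
carry_out(moves=[{"dx": -0.035, "dy": -0.033, "dz": 0, "twist": 0}, {"dx": -0.07, "dy": -0.066, "dz": 0, "twist": 0}, {"dx": -0.074, "dy": -0.07, "dz": 0, "twist": 0}, {"dx": -0.074, "dy": -0.07, "dz": 0, "twist": 0}])

```text
t: 2.0
eef_pos: [509.5, 26.3, 322.5]
tcp_rot: [-3.142, -0.001, 2.904]
ft_force: [-0.1, 1.2, 0.6]
opening: 0.003
```

Run:
```python
from h import *
print(state()["eef_pos"])
p,W=cloud("wrist"); np.savez("w1.npz",p=p,W=W); save("w1.png",p)
R,G,B=[p[...,i].astype(int) for i in range(3)]
red=(R>110)&(G<70)&(B<70); z=W[...,2]
T=W[red&(z>170)&(z<185)]; print(len(T)); print(cv2.minEnclosingCircle(T[:,:2].astype(np.float32)),np.median(T[:,2]) if len(T) else 0)
g=(G>R+25)&(G>B+15)&(z>180); P=W[g]; print(len(P),np.median(P,0),P.min(0),P.max(0))
```

```text
[509.48790711  26.25485551 322.53186483]
1004
((544.3374633789062, 44.38050079345703), 26.19706153869629) 176.97831759812644
986 [515.06025325  65.7387579  250.06853782] [502.22945091  47.89309315 223.90141717] [530.39761866  82.29176357 264.11346946]
```

View pics/w1.png

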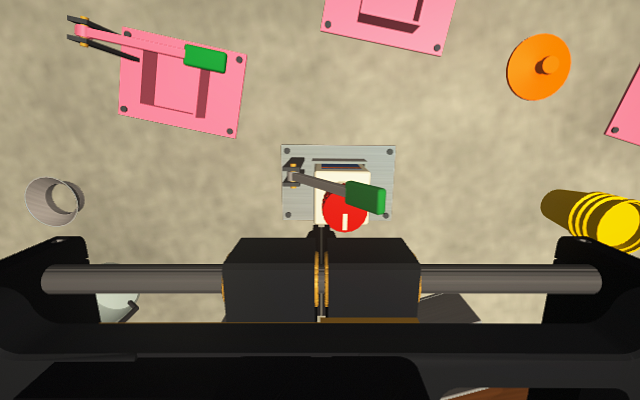

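Emit:
carry_out(moves=[{"dx": 0, "dy": 0, "dz": 0.04, "twist": 0}, {"dx": 0, "dy": 0.005, "dz": 0.06, "twist": 0}, {"dx": 0, "dy": 0.017, "dz": 0.073, "twist": 0}, {"dx": 0, "dy": 0.023, "dz": 0.077, "twist": 0}, {"dx": 0, "dy": 0.035, "dz": 0.085, "twist": 0}])

```text
t: 2.55
eef_pos: [517.9, 62.5, 239.0]
tcp_rot: [3.141, 0.002, 2.908]
ft_force: [0.5, -0.3, 0.5]
opening: 0.006
```

Emit:
carry_out(moves=[{"dx": 0, "dy": 0.011, "dz": 0.009, "twist": 0}, {"dx": 0, "dy": 0.022, "dz": 0.019, "twist": 0}, {"dx": 0, "dy": 0.031, "dz": 0.031, "twist": 0}, {"dx": 0, "dy": 0.039, "dz": 0.043, "twist": 0}, {"dx": 0, "dy": 0.045, "dz": 0.055, "twist": 0}])

```text
t: 3.05
eef_pos: [528.1, 105.8, 182.2]
tcp_rot: [3.141, 0.0, 2.907]
ft_force: [1.2, -0.8, 3.1]
opening: 0.008
```

Force of 3 N shows contact with the bar. I'll continue down the arc.

Emit:
carry_out(moves=[{"dx": 0, "dy": 0.005, "dz": 0.014, "twist": 0}, {"dx": 0, "dy": 0.01, "dz": 0.028, "twist": 0}, {"dx": 0, "dy": 0.012, "dz": 0.042, "twist": 0}, {"dx": 0, "dy": 0.013, "dz": 0.05, "twist": 0}])

```text
t: 3.45
eef_pos: [530.7, 118.1, 131.7]
tcp_rot: [3.142, -0.001, 2.907]
ft_force: [1.3, 1.2, 3.7]
opening: 0.004
```

Emit:
carry_out(moves=[{"dx": 0, "dy": 0.0, "dz": 0.003, "twist": 0}, {"dx": 0, "dy": 0, "dz": 0.006, "twist": 0}, {"dx": 0, "dy": 0, "dz": 0.006, "twist": 0}])

```text
t: 3.75
eef_pos: [530.8, 117.6, 127.1]
tcp_rot: [-3.141, -0.0, 2.907]
ft_force: [-0.5, -0.5, 0.1]
opening: 0.003
```

Emit:
carry_out(moves=[{"dx": 0, "dy": 0, "dz": 0.002, "twist": 0}, {"dx": 0, "dy": 0, "dz": 0.002, "twist": 0}])

```text
t: 3.95
eef_pos: [531.0, 117.7, 125.4]
tcp_rot: [3.141, 0.0, 2.907]
ft_force: [0.3, 0.8, 0.5]
opening: 0.005
```

Emit:
carry_out(moves=[{"dx": 0, "dy": 0, "dz": 0.001, "twist": 0}, {"dx": 0, "dy": 0, "dz": 0.001, "twist": 0}])

```text
t: 4.15
eef_pos: [531.0, 117.8, 124.3]
tcp_rot: [3.141, 0.0, 2.907]
ft_force: [0.2, 1.1, 2.5]
opening: 0.007
```

Emit:
carry_out(moves=[{"dx": 0, "dy": 0, "dz": 0.0015, "twist": 0}, {"dx": 0, "dy": 0, "dz": 0.0015, "twist": 0}])

```text
t: 4.35
eef_pos: [531.1, 117.7, 122.7]
tcp_rot: [3.141, 0.0, 2.907]
ft_force: [1.2, 1.4, 1.7]
opening: 0.002
```

Run:
```python
from h import *
print(state()["ft_force"],state()["eef_pos"])
p,W=cloud("wrist"); np.savez("w2.npz",p=p,W=W); save("w2.png",p[100:320,150:500])
p,W=cloud("scene")
R,G,B=[p[...,i].astype(int) for i in range(3)]; z=W[...,2]
for n in("scene","top"):
    p,W=cloud(n);R,G,B=[p[...,i].astype(int) for i in range(3)]
    g=(G>R+20)&(G>B+10)&(abs(W[...,0]-530)<60)&(abs(W[...,1]-100)<70); P=W[g]; print(n,len(P),P.round()[:40:3])
```

```text
[1.185762   1.41397766 1.70754342] [531.06609949 117.74282442 122.68503693]
scene 5 [[575. 165. 250.]
 [545. 132. 160.]]
top 0 []
```

View pics/w2.png

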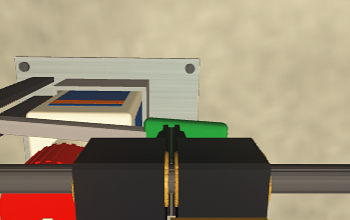

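Run:
```python
import numpy as np
z=np.load("w2.npz");p,W=z["p"].astype(int),z["W"]
R,G,B=p[...,0],p[...,1],p[...,2]
a=np.radians(-12.8);C=np.array([545,44])
S=W.copy(); d=W[...,:2]-C; S[...,0]=d[...,0]*np.cos(a)+d[...,1]*np.sin(a); S[...,1]=-d[...,0]*np.sin(a)+d[...,1]*np.cos(a)
g=(G>R+25)&(G>B+15)
P=S[g];P=P[abs(P[:,0]+32)<40]; print(len(P),np.nanmin(P,0),np.nanmax(P,0))
for y in range(45,110,6):
    Q=P[(abs(P[:,1]-y)<3)]; 
    if len(Q): print(y,len(Q),np.median(Q,0).round(1),Q[:,2].min().round(1),Q[:,2].max().round(1))
# red cap
t=S[(R>110)&(G<70)&(B<70)&(S[...,2]>170)]; print(len(t))
# bar
for c in range(200,300,15):
    for r in range(205,245,6): print(c,r,S[r,c].round(),p[r,c],end=" | ")
    print()
t=np.array([531.07-545,117.74-44]); print("tcp stand", t[0]*np.cos(a)+t[1]*np.sin(a), -t[0]*np.sin(a)+t[1]*np.cos(a))
```

```text
1210 [-43.48890924  46.2428667    4.34632357] [  2.60987742 100.03934346 171.75813114]
45 2 [-0.8 46.8  4.7] 4.3 5.0
51 52 [-38.2  53.3 149.5] 146.0 151.1
57 198 [-39.   57.  150.4] 144.2 152.4
63 114 [-41.7  62.3 151. ] 4.4 171.4
69 76 [-42.2  68.8 151.5] 146.4 157.5
75 139 [-40.5  75.7 154. ] 4.9 171.8
81 182 [-39.6  80.9 155.2] 148.1 157.1
87 182 [-39.6  87.  156.5] 149.4 158.6
93 175 [-39.7  93.1 157.7] 6.3 159.5
99 90 [-39.4  97.8 157.7] 151.3 160.2
2214
200 205 [-39. -24.  96.] [ 67  97 134] | 200 211 [-38. -18. 111.] [147 133 104] | 200 217 [-35. -17. 115.] [251 246 217] | 200 223 [-38.  -9. 136.] [90 82 73] | 200 229 [-34.  -9. 138.] [187 171 153] | 200 235 [-30.  -9. 138.] [184 169 151] | 200 241 [-17. -19. 114.] [250 245 216] | 
215 205 [-39. -13.  96.] [ 49  85 139] | 215 211 [-38.  -8. 111.] [143 129 101] | 215 217 [-35.  -6. 115.] [250 244 215] | 215 223 [-38.   1. 137.] [92 82 72] | 215 229 [-35.   2. 139.] [185 171 155] | 215 235 [-30.   1. 139.] [185 171 153] | 215 241 [-19.  -6. 121.] [184 170 134] | 
230 205 [-39.  -1.  97.] [ 46  74 117] | 230 211 [-38.   3. 110.] 
[... 682 characters left out ...]
46.] [184 169 151] | 260 235 [-33.  31. 146.] [187 172 154] | 260 241 [-65.  51. 240.] [34 30 27] | 
275 205 [-38.  33.  94.] [140 129 100] | 275 211 [-37.  35. 109.] [140 128 101] | 275 217 [-34.  36. 114.] [248 240 207] | 275 223 [-30.  36. 116.] [253 248 220] | 275 229 [-36.  40. 146.] [92 85 74] | 275 235 [-33.  40. 148.] [185 170 153] | 275 241 [-66.  55. 240.] [31 30 26] | 
290 205 [-26.  40.  51.] [82 86 89] | 290 211 [-21.  40.  52.] [36 54 82] | 290 217 [-15.  40.  52.] [34 53 81] | 290 223 [-10.  40.  54.] [35 54 82] | 290 229 [-36.  49. 146.] [91 84 75] | 290 235 [-34.  50. 150.] [183 170 152] | 290 241 [-65.  59. 239.] [32 30 27] | 
tcp stand -29.920816719935964 68.82134281465306
```

Run:
```python
import numpy as np,cv2
z=np.load("w2.npz");p,W=z["p"],z["W"]
c=cv2.resize(p[205:265,270:400],None,fx=6,fy=6,interpolation=cv2.INTER_CUBIC);c=np.clip(c.astype(float)*1.8,0,255).astype(np.uint8)
cv2.imwrite("pics/w2c.png",c[...,::-1])
a=np.radians(-12.8);C=np.array([545,44]);d=W[...,:2]-C
S=np.dstack([d[...,0]*np.cos(a)+d[...,1]*np.sin(a),-d[...,0]*np.sin(a)+d[...,1]*np.cos(a),W[...,2]])
for r in range(215,250,4): print(r,[tuple(S[r,c].round().astype(int)) if S[r,c,0]==S[r,c,0] else None for c in range(295,360,8)])
```

```text
215 [(np.int64(-15), np.int64(43), np.int64(44)), (np.int64(-3), np.int64(48), np.int64(4)), (np.int64(-3), np.int64(57), np.int64(5)), (np.int64(-3), np.int64(66), np.int64(4)), (np.int64(-3), np.int64(74), np.int64(7)), (np.int64(-3), np.int64(83), np.int64(4)), (np.int64(-3), np.int64(91), np.int64(5)), (np.int64(-1), np.int64(100), np.int64(1)), (np.int64(-1), np.int64(109), np.int64(0))]
219 [(np.int64(-42), np.int64(53), np.int64(145)), (np.int64(-43), np.int64(58), np.int64(148)), (np.int64(-43), np.int64(62), np.int64(147)), (np.int64(-43), np.int64(67), np.int64(146)), (np.int64(-43), np.int64(72), np.int64(147)), (np.int64(2), np.int64(83), np.int64(5)), (np.int64(2), np.int64(91), np.int64(4)), (np.int64(4), np.int64(100), np.int64(0)), (np.int64(4), np.int64(109), np.int64(-1))]
223 [(np.int64(-41), np.int64(53), np.int64(149)), (np.int64(-42), np.int64(58), np.int64(151)), (np.int64(-42), np.int64(62), np.int64(151)), (np.int64(-42), np.int64(67), np.int64(153)), (np.int64(-42), np.int64(72), np.int64(153)), (np.int64(-42), np.int64(76), np.int64(152)), (np.int64(-42), n
[... 1934 characters left out ...]
42)), (np.int64(-40), np.int64(67), np.int64(178)), (np.int64(-65), np.int64(70), np.int64(242)), (np.int64(-65), np.int64(72), np.int64(242)), (np.int64(-65), np.int64(75), np.int64(242)), (np.int64(-65), np.int64(77), np.int64(241)), (np.int64(-65), np.int64(79), np.int64(242))]
247 [(np.int64(-65), np.int64(61), np.int64(245)), (np.int64(-65), np.int64(64), np.int64(244)), (np.int64(-65), np.int64(66), np.int64(245)), (np.int64(-40), np.int64(67), np.int64(185)), (np.int64(-65), np.int64(70), np.int64(244)), (np.int64(-65), np.int64(72), np.int64(244)), (np.int64(-65), np.int64(75), np.int64(244)), (np.int64(-65), np.int64(77), np.int64(243)), (np.int64(-65), np.int64(79), np.int64(243))]
```

View pics/w2c.png

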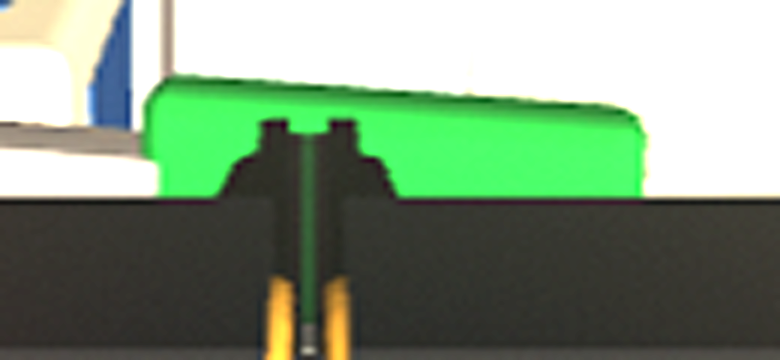

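Run:
```python
from h import *
s=state();print(s["t"],s["eef_pos"],s["ft_force"],s["joints"].round(3))
ci=camera_info("wrist");print("cam-tcp",-np.array(ci["R"]).T@np.array(ci["t"]).ravel()-s["eef_pos"])
for n,e in(("w1",[509.5,26.3,322.5]),("w2",[531.1,117.7,122.7])):
    W=np.load(n+".npz")["W"]
    print(n,[ (r,(W[r,c]-e).round().tolist()) for c in (315,328) for r in range(222,262,4)])
p,W=cloud("wrist"); R,G,B=[p[...,i].astype(int) for i in range(3)]
t=W[(R>110)&(G<70)&(B<70)&(W[...,2]>165)&(W[...,2]<190)];print("cap",np.median(t,0))
g=(G>R+25)&(G>B+15)&(W[...,2]>100)&(abs(W[...,0]-530)<50)&(abs(W[...,1]-110)<50);print("green",np.median(W[g],0))
```

```text
4.55 [530.97766469 117.6601142  122.68902218] [0.69423993 0.81253732 2.51893401] [ 0.097  0.449  1.827 -0.     0.865 -1.239]
cam-tcp [-66.43447328  15.20376006 201.33193561]
w1 [(222, [60.0, -24.0, -207.0]), (226, [-12.0, -1.0, 33.0]), (230, [-12.0, -1.0, 41.0]), (234, [-12.0, -1.0, 47.0]), (238, [-12.0, -1.0, 51.0]), (242, [-12.0, -1.0, 58.0]), (246, [-12.0, -1.0, 64.0]), (250, [-12.0, -1.0, 68.0]), (254, [-33.0, 6.0, 123.0]), (258, [-33.0, 6.0, 125.0]), (222, [44.0, -3.0, -145.0]), (226, [-10.0, 6.0, 33.0]), (230, [-11.0, 6.0, 41.0]), (234, [-11.0, 6.0, 47.0]), (238, [-34.0, 10.0, 116.0]), (242, [-34.0, 9.0, 118.0]), (246, [-33.0, 9.0, 120.0]), (250, [-34.0, 9.0, 125.0]), (254, [-34.0, 9.0, 127.0]), (258, [-34.0, 9.0, 129.0])]
w2 [(222, [-13.0, -1.0, 28.0]), (226, [-13.0, -1.0, 34.0]), (230, [-12.0, -1.0, 41.0]), (234, [-13.0, -1.0, 48.0]), (238, [-12.0, -1.0, 53.0]), (242, [-12.0, -1.0, 58.0]), (246, [-12.0, -1.0, 64.0]), (250, [-12.0, -1.0, 68.0]), (254, [-33.0, 6.0, 123.0]), (258, [-33.0, 6.0, 125.0]), (222, [-11.0, 6.0, 28.0]), (226, [-11.0, 6.0, 34.0]), (230, [-11.0, 6.0, 41.0]), (234, [-11.0, 6.0, 48.0]), (238, [-34.0, 10.0, 116.0]), (242, [-34.0, 9.0, 118.0]), (246, [-34.0, 9.0, 121.0]), (250, [-34.0, 9.0, 124.0]), (254, [-34.0, 9.0, 127.0]), (258, [-34.0, 9.0, 129.0])]
cap [539.55854417  42.10494149 176.96903113]
green [523.3994529  129.5158132  154.15698586]
```

Depth shows the real fingertips about 30 mm above the reported TCP. The tip rests on the paddle at z≈154 and the bar is still at about 0.2 rad, so I'll keep pushing and watch the force.

Emit:
carry_out(moves=[{"dx": 0.001, "dy": 0.001, "dz": 0.005, "twist": 0}, {"dx": 0.001, "dy": 0.002, "dz": 0.01, "twist": 0}, {"dx": 0.001, "dy": 0.003, "dz": 0.015, "twist": 0}, {"dx": 0.001, "dy": 0.003, "dz": 0.02, "twist": 0}])

```text
t: 5.0
eef_pos: [530.7, 121.1, 102.2]
tcp_rot: [3.141, -0.0, 2.907]
ft_force: [1.3, 1.9, 3.7]
opening: 0.003
```

Emit:
carry_out(moves=[{"dx": 0, "dy": 0, "dz": 0.002, "twist": 0}, {"dx": 0, "dy": 0, "dz": 0.004, "twist": 0}])

```text
t: 5.2
eef_pos: [530.5, 121.1, 98.4]
tcp_rot: [3.141, -0.001, 2.907]
ft_force: [1.9, 3.8, 2.7]
opening: 0.002
```

Emit:
carry_out(moves=[{"dx": 0, "dy": 0, "dz": 0.001, "twist": 0}, {"dx": 0, "dy": 0, "dz": 0.002, "twist": 0}])

```text
t: 5.4
eef_pos: [530.5, 121.0, 96.7]
tcp_rot: [3.141, -0.0, 2.907]
ft_force: [0.7, 1.3, 3.1]
opening: 0.002
```

Emit:
carry_out(moves=[{"dx": 0, "dy": 0, "dz": 0.001, "twist": 0}, {"dx": 0, "dy": 0, "dz": 0.002, "twist": 0}])

```text
t: 5.6
eef_pos: [530.6, 120.9, 94.8]
tcp_rot: [3.141, -0.0, 2.907]
ft_force: [-1.2, 3.4, 9.9]
opening: 0.007
```

Emit:
carry_out(moves=[{"dx": 0, "dy": 0, "dz": 0.001, "twist": 0}, {"dx": 0, "dy": 0, "dz": 0.001, "twist": 0}])

```text
t: 5.8
eef_pos: [530.6, 120.9, 94.6]
tcp_rot: [3.141, 0.0, 2.907]
ft_force: [-4.0, 2.2, 13.7]
opening: 0.001
```

```bash
cat > bar.py <<'E'
from h import *
def bar():
    p,W=cloud("wrist"); R,G,B=[p[...,i].astype(int) for i in range(3)]
    a=np.radians(-12.8);d=W[...,:2]-[545,44]
    S=np.dstack([d[...,0]*np.cos(a)+d[...,1]*np.sin(a),-d[...,0]*np.sin(a)+d[...,1]*np.cos(a),W[...,2]])
    P=S[(G>R+25)&(G>B+15)&(abs(S[...,0]+32)<16)&(S[...,2]>90)]
    for y in range(55,100,8):
        Q=P[abs(P[:,1]-y)<4]; print(y,len(Q),np.percentile(Q[:,2],[50,80]).round(1) if len(Q) else "")
    return p,W,S
E
python3 -c "
from bar import *
print(state()['eef_pos'],state()['ft_force']); bar()"
```

```text
[530.61409093 120.93698893  94.64820384] [-3.951484    2.23070008 13.69724168]
55 113 [125.3 126. ]
63 187 [125.4 126.1]
71 90 [123.5 127.5]
79 175 [125.2 126.1]
87 218 [125.3 126.1]
95 214 [125.3 126. ]
```

Emit:
carry_out(moves=[{"dx": 0, "dy": 0, "dz": -0.02, "twist": 0}, {"dx": 0, "dy": 0, "dz": -0.06, "twist": 0}, {"dx": 0, "dy": 0, "dz": -0.1, "twist": 0}, {"dx": -0.015, "dy": -0.035, "dz": -0.12, "twist": 8}, {"dx": -0.032, "dy": -0.072, "dz": -0.12, "twist": 16}], grip=0.095)

```text
t: 6.35
eef_pos: [545.7, 43.0, 216.6]
tcp_rot: [3.14, 0.004, 2.625]
ft_force: [0.2, 0.2, -0.8]
opening: 0.369
```

Emit:
carry_out(moves=[{"dx": 0, "dy": 0, "dz": 0, "twist": 8}, {"dx": 0, "dy": 0, "dz": 0, "twist": 16}, {"dx": 0, "dy": 0, "dz": 0, "twist": 20}, {"dx": 0, "dy": 0, "dz": 0, "twist": 20}])

```text
t: 6.75
eef_pos: [544.6, 43.0, 213.3]
tcp_rot: [-3.141, -0.001, 2.277]
ft_force: [-1.2, 0.9, -0.4]
opening: 0.706
```

Run:
```python
from bar import *
s=state();e=s["eef_pos"];y=s["tcp_rot"][2];print(s["t"],e,s["tcp_rot"],s["opening"],s["ft_force"])
p,W,S=bar(); np.savez("w3.npz",p=p,W=W); save("w3.png",p)
R,G,B=[p[...,i].astype(int) for i in range(3)]; red=(R>110)&(G<70)&(B<70)
T=W[red&(abs(W[...,2]-177)<6)]; print(len(T),cv2.minEnclosingCircle(T[:,:2].astype(np.float32)),np.median(T[:,2]))
d=W-e; tx=d[...,0]*np.cos(y)+d[...,1]*np.sin(y); ty=d[...,0]*np.sin(y)-d[...,1]*np.cos(y); h=d[...,2]
m=(h>25)&(h<85)&(abs(ty)<70)&(abs(tx)<25)
for sg in(-1,1):
    q=m&(ty*sg>0); print(sg,q.sum(), [np.percentile(v[q],[1,50,99]).round(1) for v in(tx,ty,h)] if q.any() else "")
```

```text
6.75 [544.6033586   43.03548168 213.32487372] [-3.14052661e+00 -5.70356284e-04  2.27728959e+00] 0.7064548322169828 [-1.17538761  0.94679373 -0.43871066]
55 121 [125.5 126.2]
63 234 [125.7 126.3]
71 238 [125.7 126.3]
79 239 [125.7 126.4]
87 245 [125.7 126.3]
95 245 [125.7 126.3]
3051 ((544.721923828125, 45.587257385253906), 26.291622161865234) 176.94754791572686
-1 1214 [array([-10.2,  10. ,  11.7]), array([-44. , -35.6, -34. ]), array([32.6, 62.4, 84.1])]
1 1229 [array([-10.2,  10. ,  11.8]), array([32.4, 33.9, 42.9]), array([32.4, 62.7, 84.4])]
```

View pics/w3.png

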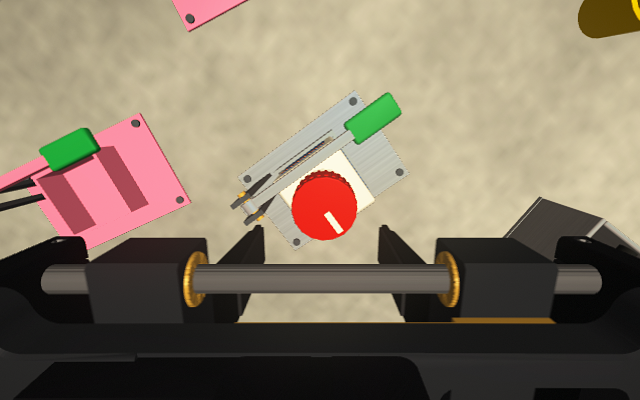

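Emit:
carry_out(moves=[{"dx": 0.002, "dy": 0.0025, "dz": 0, "twist": 0}, {"dx": 0.002, "dy": 0.0025, "dz": 0.01, "twist": 0}, {"dx": 0.002, "dy": 0.0025, "dz": 0.04, "twist": 0}, {"dx": 0.002, "dy": 0.0025, "dz": 0.075, "twist": 0}, {"dx": 0.002, "dy": 0.0025, "dz": 0.1, "twist": 0}])

```text
t: 7.3
eef_pos: [544.7, 46.7, 111.3]
tcp_rot: [-3.14, -0.001, 2.28]
ft_force: [-0.2, -0.5, -0.1]
opening: 0.998
```

Emit:
carry_out(moves=[{"dx": 0, "dy": 0, "dz": 0, "twist": 0}, {"dx": 0, "dy": 0, "dz": 0, "twist": 0}, {"dx": 0, "dy": 0, "dz": 0, "twist": 0}, {"dx": 0, "dy": 0, "dz": 0, "twist": 0}, {"dx": 0, "dy": 0, "dz": 0, "twist": 0}], grip=0.03)

```text
t: 7.8
eef_pos: [546.0, 46.6, 114.7]
tcp_rot: [3.14, 0.001, 2.279]
ft_force: [-0.6, -0.2, 0.3]
opening: 0.633
```

Emit:
carry_out(moves=[{"dx": 0, "dy": 0, "dz": 0, "twist": 0}, {"dx": 0, "dy": 0, "dz": 0, "twist": 0}, {"dx": 0, "dy": 0, "dz": 0, "twist": 0}, {"dx": 0, "dy": 0, "dz": 0, "twist": 0}, {"dx": 0, "dy": 0, "dz": 0, "twist": 0}])

```text
t: 8.3
eef_pos: [545.8, 46.5, 113.9]
tcp_rot: [3.141, 0.0, 2.278]
ft_force: [-0.7, 0.4, 5.5]
opening: 0.562
```

Emit:
carry_out(moves=[{"dx": 0, "dy": 0, "dz": 0.002, "twist": 0}, {"dx": 0, "dy": 0, "dz": 0.004, "twist": 0}, {"dx": 0, "dy": 0, "dz": 0.006, "twist": 0}, {"dx": 0, "dy": 0, "dz": 0.007, "twist": 0}, {"dx": 0, "dy": 0, "dz": 0.007, "twist": 0}], grip=0.0)

```text
t: 8.8
eef_pos: [545.9, 46.5, 107.8]
tcp_rot: [3.141, 0.001, 2.279]
ft_force: [-3.4, 0.8, 16.4]
opening: 0.562
```

Emit:
carry_out(moves=[{"dx": 0, "dy": 0, "dz": 0.001, "twist": 0}, {"dx": 0, "dy": 0, "dz": 0.001, "twist": 0}])

```text
t: 9.0
eef_pos: [546.1, 46.5, 107.7]
tcp_rot: [3.14, 0.001, 2.279]
ft_force: [-6.4, 0.4, 26.7]
opening: 0.562
```

Run:
```python
from bar import *
s=state();print(s["t"],s["eef_pos"],s["ft_force"],s["moment"],s["opening"])
p,W=cloud("wrist");R,G,B=[p[...,i].astype(int) for i in range(3)]; red=(R>110)&(G<70)&(B<70)
T=W[red&(abs(W[...,2]-173)<12)]; print(len(T),cv2.minEnclosingCircle(T[:,:2].astype(np.float32)),np.percentile(T[:,2],[10,50,90]))
p,W=cloud("top");R,G,B=[p[...,i].astype(int) for i in range(3)]
T=W[(R>120)&(G<70)&(B<70)&(abs(W[...,0]-545)<30)&(abs(W[...,1]-44)<30)];print(len(T),np.median(T,0) if len(T) else"")
```

```text
9.0 [546.0623491   46.52336404 107.7147152 ] [-6.36289745  0.37810706 26.71035263] [-0.19269702  1.23753452 -0.02860577] 0.5616905235120768
5683 ((545.171875, 46.05081558227539), 27.047273635864258) [168.9613876  170.34842439 171.14823487]
0
```

The cap is pressed home: its top is at z≈170.4 and the force has risen to 27 N. Now I'll twist counterclockwise, which is negative about the downward tool z.

Emit:
carry_out(moves=[{"dx": 0, "dy": 0, "dz": 0, "twist": -5}, {"dx": 0, "dy": 0, "dz": 0, "twist": -10}, {"dx": 0, "dy": 0, "dz": 0, "twist": -15}, {"dx": 0, "dy": 0, "dz": 0, "twist": -20}, {"dx": 0, "dy": 0, "dz": 0, "twist": -25}])

```text
t: 9.6
eef_pos: [546.5, 46.8, 107.7]
tcp_rot: [3.14, 0.003, 2.718]
ft_force: [-4.1, 2.8, 24.7]
opening: 0.559
```

```bash
cat > ang.py <<'E'
from bar import *
s=state();print(s["t"],s["eef_pos"],s["ft_force"],s["moment"],s["opening"],s["tcp_rot"])
p,W=cloud("wrist");R,G,B=[p[...,i].astype(int) for i in range(3)]; z=W[...,2]
red=(R>110)&(G<70)&(B<70)&(z>130); zt=np.percentile(z[red],90)
T=W[red&(abs(z-zt)<4)]; c,r=cv2.minEnclosingCircle(T[:,:2].astype(np.float32))
d=W[...,:2]-c; m=(np.hypot(d[...,0],d[...,1])<24)&(abs(z-zt)<5)&(G>130)
v=np.nanmean(d[m],0); print("top z",np.median(T[:,2]),"centre",c,r,"pointer",m.sum(),np.degrees(np.arctan2(v[1],v[0])))
E
python3 ang.py
python3 - <<'E'
import numpy as np
z=np.load("w3.npz");p,W=z["p"].astype(int),z["W"]
d=W[...,:2]-[544.7,45.6];m=(np.hypot(d[...,0],d[...,1])<24)&(abs(W[...,2]-177)<5)&(p[...,1]>130);v=d[m].mean(0);print("before",m.sum(),np.degrees(np.arctan2(v[1],v[0])))
E
```

```text
9.6 [546.54484793  46.83385165 107.71020056] [-4.12777185  2.81462203 24.7458543 ] [ 0.26091817  0.8326177  -0.17610405] 0.5593440205182388 [3.13987539e+00 2.72740938e-03 2.71804029e+00]
top z 170.4180823975186 centre (545.8985595703125, 46.331565856933594) 26.575918197631836 pointer 133 9.523929603757145
before 162 -15.362347165751107
```

Emit:
carry_out(moves=[{"dx": 0, "dy": 0, "dz": 0, "twist": -5}, {"dx": 0, "dy": 0, "dz": 0, "twist": -10}, {"dx": 0, "dy": 0, "dz": 0, "twist": -15}, {"dx": 0, "dy": 0, "dz": 0, "twist": -20}, {"dx": 0, "dy": 0, "dz": 0, "twist": -25}])

```text
t: 10.15
eef_pos: [546.7, 46.7, 107.7]
tcp_rot: [3.141, 0.004, -3.129]
ft_force: [-2.9, 1.3, 23.7]
opening: 0.564
```

Emit:
carry_out(moves=[{"dx": 0, "dy": 0, "dz": 0, "twist": -5}, {"dx": 0, "dy": 0, "dz": 0, "twist": -10}, {"dx": 0, "dy": 0, "dz": 0, "twist": -15}, {"dx": 0, "dy": 0, "dz": 0, "twist": -20}, {"dx": 0, "dy": 0, "dz": 0, "twist": -22}])

```text
t: 10.65
eef_pos: [546.7, 46.8, 107.7]
tcp_rot: [-3.141, 0.003, -2.745]
ft_force: [-4.5, 1.8, 23.8]
opening: 0.559
```

```bash
python3 ang.py
```

```text
10.65 [546.6592291   46.76868892 107.68455668] [-4.53796562  1.78148979 23.80400642] [ 0.254679    0.64057763 -0.12912522] 0.5586345861054552 [-3.14056175  0.00330433 -2.74508936]
top z 170.34189665242008 centre (545.9912719726562, 46.13420104980469) 26.604768753051758 pointer 135 56.603495236322416
```

Emit:
carry_out(moves=[{"dx": 0, "dy": 0, "dz": -0.003, "twist": 0}, {"dx": 0, "dy": 0, "dz": -0.008, "twist": 0}, {"dx": 0, "dy": 0, "dz": -0.013, "twist": 0}, {"dx": 0, "dy": 0, "dz": -0.018, "twist": 0}, {"dx": 0, "dy": 0, "dz": -0.023, "twist": 0}])

```text
t: 11.2
eef_pos: [545.3, 46.5, 128.7]
tcp_rot: [3.141, -0.001, -2.748]
ft_force: [0.2, 0.6, -0.6]
opening: 0.555
```

Emit:
carry_out(moves=[{"dx": 0, "dy": 0, "dz": -0.02, "twist": 0}, {"dx": 0, "dy": 0, "dz": -0.04, "twist": 0}, {"dx": 0, "dy": 0, "dz": -0.06, "twist": 0}, {"dx": 0, "dy": 0, "dz": -0.08, "twist": 0}, {"dx": 0, "dy": 0, "dz": -0.091, "twist": 0}])

```text
t: 11.7
eef_pos: [545.9, 46.5, 221.2]
tcp_rot: [-3.141, 0.001, -2.748]
ft_force: [0.3, 0.7, -0.6]
opening: 0.56
```

Emit:
carry_out(moves=[{"dx": 0, "dy": 0, "dz": 0, "twist": 0}, {"dx": 0, "dy": 0, "dz": 0, "twist": 0}, {"dx": 0, "dy": 0, "dz": 0, "twist": 0}])

```text
t: 12.0
eef_pos: [545.2, 46.6, 218.7]
tcp_rot: [3.141, -0.002, -2.748]
ft_force: [-1.0, 0.2, -0.3]
opening: 0.562
```

```bash
python3 ang.py
python3 - <<'E'
from bar import *
p,W,S=bar()
a,_=cloud("scene"); b,_=cloud("top")
f=lambda i:cv2.resize(i[130:250,270:390],None,fx=4,fy=4,interpolation=2)
save("end.png",np.vstack([np.hstack([cv2.resize(a,(400,250)),cv2.resize(b,(400,250))]),np.hstack([cv2.resize(a[130:240,260:380],(400,350)),cv2.resize(p,(400,350))])]))
sh=S[(abs(S[...,2]-115)<6)&(abs(S[...,1])<38)&(S[...,0]<-10)&(S[...,0]>-42)&(p[...,2]>150)];print("shoulder",len(sh),np.median(sh[:,2]) if len(sh) else "")
E
```

```text
12.0 [545.18370426  46.55033952 218.65965563] [-1.00662001  0.23122622 -0.31563977] [ 0.05112242  0.01598184 -0.03027898] 0.5617934024887394 [ 3.14081449e+00 -1.56614931e-03 -2.74805255e+00]
top z 281.20021078467465 centre (545.0361938476562, 45.56496810913086) 26.67241668701172 pointer 133 57.624057669363296
55 121 [125.4 126.1]
63 185 [125.7 126.3]
71 188 [125.7 126.3]
79 183 [125.7 126.5]
87 181 [125.6 126.2]
95 177 [125.7 126.3]
shoulder 851 114.99476817902894
```

View pics/end.png

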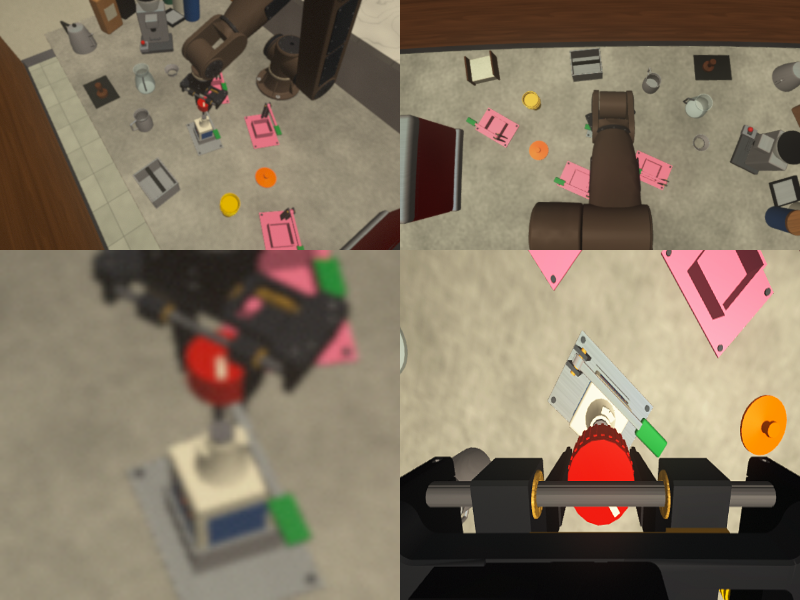

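Emit:
carry_out(moves=[{"dx": 0, "dy": 0, "dz": -0.003, "twist": 0}, {"dx": 0, "dy": 0, "dz": -0.003, "twist": 0}, {"dx": 0, "dy": 0, "dz": -0.003, "twist": 0}])

```text
t: 12.5
eef_pos: [545.7, 46.6, 222.8]
tcp_rot: [-3.142, 0.0, -2.748]
ft_force: [0.3, -0.2, -0.2]
opening: 0.557
```

```bash
python3 ang.py; python3 -c "
from cell import *
job_done(); print(state()['t'])"
```

```text
12.5 [545.68219988  46.55532398 222.83487176] [ 0.32835985 -0.15283009 -0.2015407 ] [0.06266913 0.01748363 0.01387688] 0.5565970535733104 [-3.14151650e+00  2.85249364e-04 -2.74801710e+00]
top z 285.34961446971784 centre (545.533203125, 45.771724700927734) 26.533082962036133 pointer 133 57.61437020106448
the job is handed in; nothing more can be done
the job is handed in; nothing more can be done
```

The job is done and handed in at about 12.5 s. The cap is off and still held in the gripper, straight over the neck.

**What I did:**
- **Bar:** I swung the bar down until it met its stop at 14 N.
- **Press:** I gripped the cap and pressed it home, with 24–27 N at the wrist and its top at z≈170.4 mm.
- **Twist and lift:** I turned the cap 72° counterclockwise while it was pressed, then lifted it straight up.

**Last checks:**
- **Bar:** the paddle's top is level at about 126 mm, and it stayed there after I let go.
- **Bottle:** the shoulder is at 115.0 mm, so the bottle is seated.
- **Cap position:** it is level, with its rim at about 251 mm. That is about 79 mm above the stopper top and 86 mm above the neck rim. It is within about 1 mm of its original centre.
- **Bystanders:** they look unmoved in the last pictures. I judged this by eye and did not measure it.

**What disagreed:** the reported TCP height read about 31 mm lower than the real fingertips. Because of this, the bar first stopped at about 0.2 rad when the reported height said it was down. I measured the difference by depth and contact, then allowed for it in every later move.

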